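# Bolt the router pallet while holding the safety catch down

## Robot

A 6-joint arm with a two-finger parallel gripper is mounted at the origin on the work surface. World frame = base frame: x ahead of the robot, y to its left, z up, the work surface at z = 0. Lengths are in m, angles in rad, forces in N, time in s.
With the tool pointing down it reaches from about 0.275 to 0.825 m from the base axis. Payload 4.9 kg.
Tool frame: the origin (TCP) lies between the finger pads; the fingertips stand 17 mm ahead of it and the grasp point (between the pads) lies 2 mm behind it; z points along the fingers, y is the line along which they close (so a half turn about z gives the same grasp; the last joint's range is limited). The gripper opens to 85 mm and grips with 20 to 120 N. Pads are 22 mm wide; open, the fingers measure 114 mm over their backs; the gripper's body (76 mm by 85 mm) begins 54 mm behind the grasp point. The pads swing forward as they close: fully open they stand 13 mm farther back than shut.
Start: joints at [-1.44, 0.326, -0.193, 1.052, 0, 1.437], TCP at [0.144, -0.531, 0.248] pointing down, gripper open.
Joint ranges: [-2.65, 2.65], [-0.97, 1.79], [-1.3, 1.35], [-1.93, 2.1], [-1.47, 1.37], [-3.14, 3.14]. Speed limits (rad/s): [2.57, 2.57, 3.14, 3.14, 3.14, 3.14].

## Interface

Orientations are given as a 3x3 rotation matrix whose columns are the frame's x, y, z axes.
In Python, from bench import manip gives the robot as it stands.
- The arm moves only by the tool step_arm, never from a script. Its argument "deltas" is a list of rows, each a list of 2 entries, a list of its own where there are three numbers: the shift along the tool's x, y, z in mm, then the turn, a rotation vector about the tool's x, y, z in rad. A call has 1 to 12 rows; each row is the pose to reach, as a shift and turn from the pose commanded when the call began, along the tool's axes at that moment; what a row does not reach only later rows make up. A row lasts 1/8 s, in which the tool goes at most 62.5 mm and 10.7 degrees, less where a joint would pass 70% of its speed; a pose out of reach is approached as far as the arm can. A call with a gripper value outside its range is refused whole. "gripper" is the opening in per cent of the stroke, from 0 (shut) to 100 (fully open), set as the call begins (left out, the last holds). The fingers move at their own pace and stop on an object; "squeeze" is the grip in N (left out, the last holds). Time passes only in rows, so rows that repeat a pose let the fingers close. It gives the time, the measured TCP pose, the force and the opening at its end, in the units of the state.
- manip.observe(): the state, without advancing time (a new reading comes with each control period).
- manip.get_image(name): name is "scene" or "side" or "wrist"; returns a dict with "pixels" (384x512x3 uint8, red, green, blue), "intrinsics" (3x3 intrinsics, pixels), "camera_from_world" (4x4, takes a point from world to camera coordinates); the wrist camera has in their place "tool_from_camera" (4x4, takes a point from camera to tool coordinates, whose origin is the TCP and whose axes are the flange's). Camera axes: x right, y up, looking along -z (the intrinsics and any distortion apply to the point x, -y, -z); pixel columns grow to the right and rows downward; lengths in m; the calibration is good to about 2 mm. A picture is of the moment at which its call begins: read the wrist's pose just before it. There is no depth.
- manip.hand_in(): hands the job in, once; it reports no verdict.
The state is a dict: "time": time; "joints": joint angles; "joint_vel": joint speeds; "joint_efforts": joint torques, N m; "position": TCP position; "ee_rot": TCP orientation; "ft_force": force on the tool from outside, world axes, zero at the start; "torque": the same for the moment, N m; "grip_width": finger opening in m.
Only numpy, scipy, OpenCV 4.12 (cv2) and the standard library are available. Lean on these libraries where they do the work, as an engineer would, in place of code of your own. Each camera call takes 0.05 s, during which the arm holds its last target. There are 200 camera calls.

## Task

Lock the plywood pallet on the router table: with one fingertip press the long spring catch plate of the lock down and keep it down, while the other fingertip pushes the bolt's upright tab so that the bolt slides fully home through the keeper on the pallet's edge. Then let the catch spring right back up so that it locks the bolt, and leave everything clear. Pick nothing up, and leave the box, spanner, jar and offcut round the lock where they are.

Things in the scene. Friction and masses are not known exactly. Their poses are not given: they have to be found in the camera images.
- lockplate: Fixed steel base plate 125 x 225 x 6 mm on the table, plywood pallet (220 x 190 x 18 mm) at its +y end. Origin on the table surface, 12.5 mm towards +y from the plate's centre. +y: the way the bolt slides to lock, towards the pallet; +x: across from bolt to catch plate; z up. Bolt centre line at x = -31 mm, catch plate's at +31: two fingertips 62 mm apart centre to centre reach both.
- rear_guide (a point): Centre of the top of the rear bridge over the bolt, 38 mm above the table, at y = -100 mm in lockplate, 12 mm long along y and 40 mm wide. A like bridge stands at y = +55 mm. Axes as lockplate.
- keeper (a point): Centre of the top of the keeper, a dark steel arch on the pallet's edge that the bolt's end enters: 48 mm high, y = 102 to 124 mm in lockplate, 48 mm wide. Axes as lockplate.
- bolt (a joint): Slide in m: grows towards the pallet, 0 = drawn back, 0.048 = fully home (hard stop). Starts at 0 to 0.008. Slides at about 3 N and stays where left. A flat steel bar 24 mm wide, top 32 mm above the table, teeth on the edge towards the catch. With the catch up, a dog between the teeth stops the bolt after 2 to 10 mm.
- catch (a joint): Depression of the catch plate in m: 0 = up, 0.010 = fully down (hard stop). The bolt is free from 0.006 on. Spring: 3 N at the top, 8 N at the bottom. It moves straight down wherever along its length it is pressed. At the end it rises only with the bolt within about 4 mm of home; let up part way it drops between two teeth or bears on one.
- tab_face (a point): Centre of the face to push on the bolt's upright steel tab: the face away from the pallet (looks to -y of lockplate). Tab 34 mm wide (x), 10 mm thick (y), from the bolt's top at 32 mm to 68 mm above the table; this point is 50 mm up and moves with the bolt. Behind it (-y) the bolt's top is clear for 54 mm or more, up to the rear guide. Axes as lockplate.
- pad_top (a point): Centre of the top of the catch plate, a flat aluminium bar 30 mm wide (x), 115 mm long (y from -85 to +30 mm in lockplate), 6 mm thick; top 52 mm above the table when up, 42 mm when fully down. A fingertip can slide along it while pressing. Axes as lockplate.
- giftbox: Bystander: closed wooden box 90 x 130 x 46.5 mm on the pallet. Origin: centre of its underside.
- spanner: Bystander: steel spanner 150 mm long lying on the table. Origin: underside, mid-length.
- gluepot: Bystander: jar 48 mm in diameter, 75 mm high, upright on the table. Origin: centre of its underside.
- offcut: Bystander: plywood offcut 45 x 110 x 18 mm lying on the table. Origin: centre of its underside.

How it is judged:
On the way, in this order (a step that is already met when the one before it is completed fails the run):
1. a fingertip holds the catch plate down before the bolt is slid (value of joint catch above 0.005 m and contact force between the fingers and catch above 0.5 N and value of joint bolt below 0.014 m), for 0.1 s.
2. with the catch still held down by a finger, the other has pushed the bolt fully home (value of joint catch above 0.005 m and contact force between the fingers and catch above 0.5 N and value of joint bolt above 0.044 m), for 0.1 s.
At the end, for the whole second after the job is handed in: The bolt is within 4 mm of fully home (joint above 0.044) and at rest, and the catch has sprung back up (joint below 0.002) (value of joint bolt above 0.044 m and value of joint catch below 0.002 m and velocity of joint bolt between -0.005 and 0.005 m/s); the robot touches nothing.
It fails at once if the bolt is part way with the catch let up (value of joint bolt between 0.014 and 0.04 m and value of joint catch below 0.003 m).
It fails at once if the wooden box is shoved or picked up (moved more than 20 mm) (distance of giftbox from where it was at the start of the episode above 0.02 m).
It fails at once if the spanner is shoved or picked up (moved more than 20 mm) (distance of spanner from where it was at the start of the episode above 0.02 m).
It fails at once if the glue jar is shoved or picked up (moved more than 20 mm) (distance of gluepot from where it was at the start of the episode above 0.02 m).
It fails at once if the plywood offcut is shoved or picked up (moved more than 20 mm) (distance of offcut from where it was at the start of the episode above 0.02 m).
It also fails if it takes over 35 s, if anything falls off the work surface, if the arm or the gripper's body presses on something with over 40 N, if the wrist force passes 120 N, or if a joint passes its speed limit or range.

## Working session

There is one attempt and no reset: what is moved stays moved. The work goes in short steps, Python scripts to look and compute and a tool call to move; the robot and the scene stay as the last step left them, time stands still between calls to the robot, and variables do not carry over. Pictures are saved under pics/ and viewed, on a budget of 10 in all, crops included, one or two more only if the job needs it, and the job is handed in when it is done.

Besides the shell and the picture viewer there is one more tool, called after "Emit:" as name([rows], argument=value, ...), one row to a line, values as JSON. step_arm: Moves the arm, as the interface text tells. Its arguments: {"type":"object","properties":{"deltas":{"type":"array"},"gripper":{"type":"number"},"squeeze":{"type":"number"}},"required":["deltas"]}

```bash
mkdir -p pics; cat > h.py <<'E'
import numpy as np, cv2
from bench import manip
def ray(im,u,v,st=None):
    K=np.array(im["intrinsics"]);d=np.linalg.inv(K)@np.array([u,v,1.]);d=np.array([d[0],-d[1],-d[2]])
    if "camera_from_world" in im: T=np.linalg.inv(np.array(im["camera_from_world"]))
    else:
        W=np.eye(4);W[:3,:3]=st["ee_rot"];W[:3,3]=st["position"];T=W@np.array(im["tool_from_camera"])
    return T[:3,3],T[:3,:3]@d
def onz(im,u,v,z,st=None):
    o,d=ray(im,u,v,st);return o+d*(z-o[2])/d[2]
def proj(im,p,st=None):
    if "camera_from_world" in im: T=np.array(im["camera_from_world"])
    else:
        W=np.eye(4);W[:3,:3]=st["ee_rot"];W[:3,3]=st["position"];T=np.linalg.inv(W@np.array(im["tool_from_camera"]))
    c=T[:3,:3]@p+T[:3,3];q=np.array(im["intrinsics"])@np.array([c[0],-c[1],-c[2]]);return q[:2]/q[2]
E
python3 - <<'E'
from h import *
import pickle
st=manip.observe();print({k:np.round(v,3).tolist() for k,v in st.items()})
ims={n:manip.get_image(n) for n in("scene","side","wrist")}
print({k for i in ims.values() for k in i})
pickle.dump((st,ims),open("a.pkl","wb"))
for n,i in ims.items(): cv2.imwrite(f"pics/{n}0.png",cv2.resize(i["pixels"][:,:,::-1],(800,600)))
E
```

```text
{'time': 0.0, 'joints': [-1.44, 0.327, -0.194, 1.052, -0.0, 1.437], 'joint_vel': [-0.001, 0.0, -0.0, -0.0, 0.001, 0.001], 'joint_efforts': [-0.0, -44.339, 26.244, 0.015, -0.0, 0.0], 'position': [0.144, -0.53, 0.247], 'ee_rot': [[0.965, 0.262, -0.0], [0.262, -0.965, 0.002], [0.0, -0.002, -1.0]], 'ft_force': [-0.19, 0.725, -0.514], 'torque': [0.017, 0.043, 0.01], 'grip_width': 0.085}
{'camera_from_world', 'pixels', 'tool_from_camera', 'intrinsics'}
```

View pics/scene0.png

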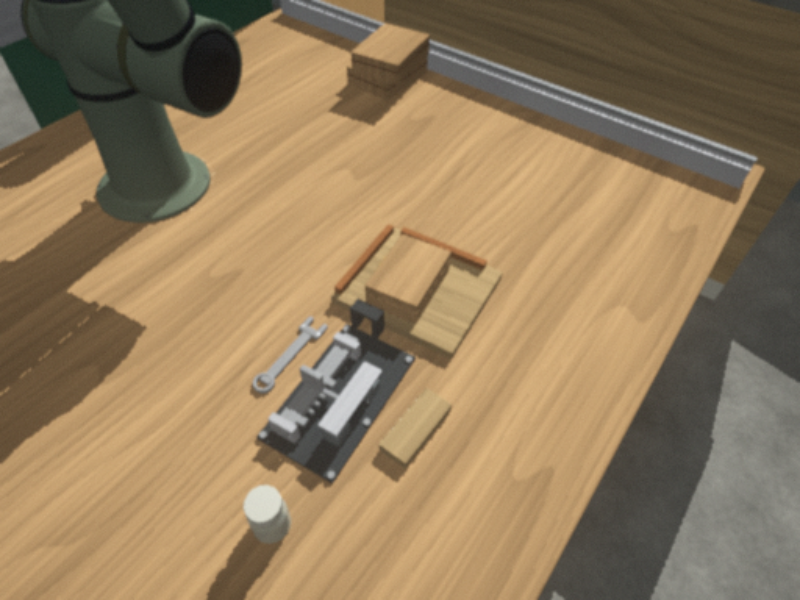

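View pics/side0.png

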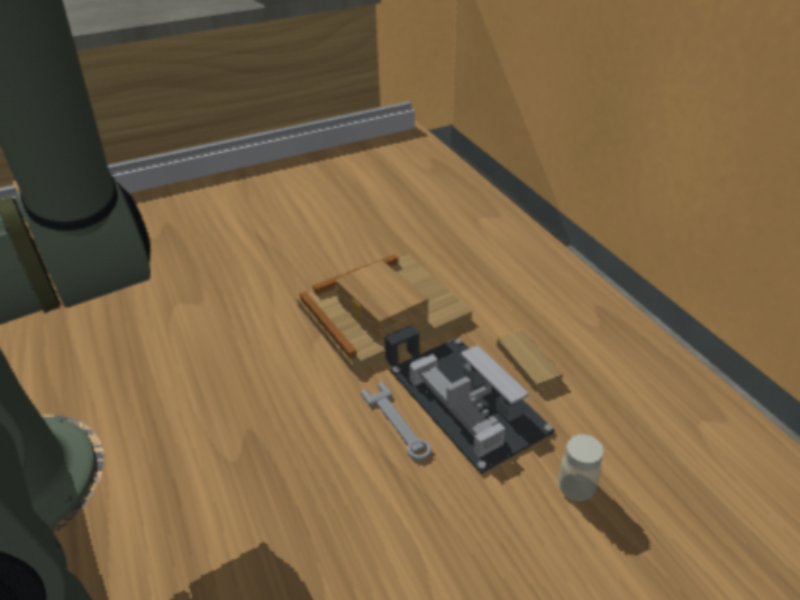

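The scene view shows the lock at about (335,400), with the catch plate's bright top from (373,366) to (328,435), the tab at about (315,375), and the jar to the rear at (267,512). The side view shows the same lock: catch top from (478,352) to (510,397), tab at about (458,388).

```bash
python3 - <<'E'
from h import *
import pickle
st,ims=pickle.load(open("a.pkl","rb"))
s=512/800
for n,(cu,cv_) in {"scene":(350,400),"side":(493,373)}.items():
    im=ims[n];g=cv2.cvtColor(im["pixels"],cv2.COLOR_RGB2HSV)
    v0=g[int(cv_*s),int(cu*s)];print(n,v0)
    m=((g[:,:,2]>int(v0[2])-25)&(g[:,:,1]<70)).astype(np.uint8)
    k,lab=cv2.connectedComponents(m,connectivity=4);b=(lab==lab[int(cv_*s),int(cu*s)]).astype(np.uint8)
    c=cv2.findContours(b,0,2)[0][0];r=cv2.minAreaRect(c);print(b.sum(),r)
    P=np.array([onz(im,u,v,.052)[:2] for u,v in c[:,0]],np.float32)
    r=cv2.minAreaRect(P);print(r);print(cv2.boxPoints(r).round(3).tolist())
# plate corners from scene
for n,l in {"scene":[(258,437),(331,478),(414,357)],"side":[(483,470),(554,432),(458,340)]}.items():
    for p in l: print(n,onz(ims[n],p[0]*s,p[1]*s,.006).round(3))
# tab top, jar
E
```

```text
scene [110   4 211]
607 ((223.59817504882812, 254.0692901611328), (12.494804382324219, 50.74812316894531), 35.21759033203125)
((0.6273186802864075, -0.15341809391975403), (0.027663134038448334, 0.1117018461227417), 6.394420146942139)
[[0.6069999933242798, -0.0989999994635582], [0.6200000047683716, -0.20999999344348907], [0.6470000147819519, -0.2070000022649765], [0.6349999904632568, -0.09600000083446503]]
side [110   9 163]
524 ((316.0344543457031, 237.9988250732422), (47.03122329711914, 11.745621681213379), 43.02506637573242)
((0.6283960938453674, -0.15164823830127716), (0.030216790735721588, 0.11423034965991974), 6.778658390045166)
[[0.6069999933242798, -0.09700000286102295], [0.6200000047683716, -0.20999999344348907], [0.6499999761581421, -0.2070000022649765], [0.6370000243186951, -0.09300000220537186]]
scene [ 0.549 -0.26   0.006]
scene [ 0.666 -0.243  0.006]
scene [ 0.643 -0.025  0.006]
side [ 0.55  -0.26   0.006]
side [ 0.667 -0.25   0.006]
side [ 0.642 -0.03   0.006]
```

View pics/wrist0.png

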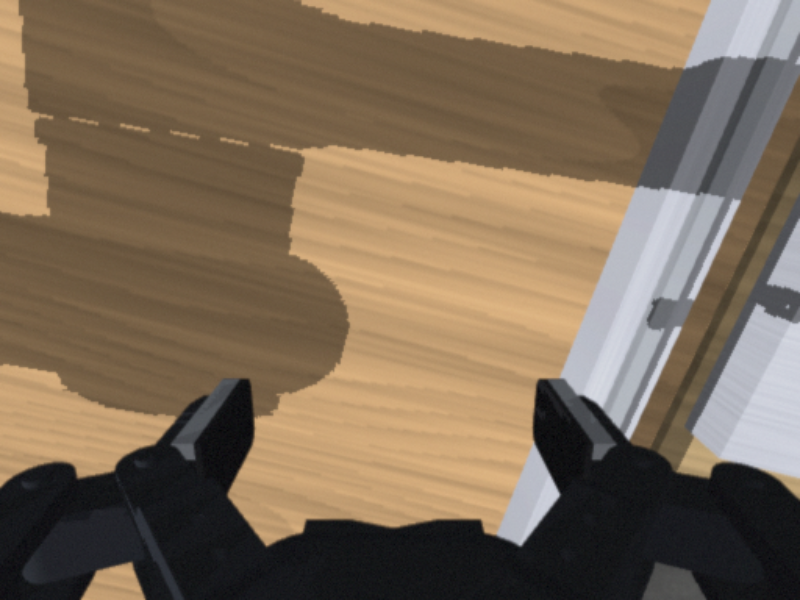

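The wrist view shows only the bare table and the open fingers. The lock's origin is at about (0.594, -0.129) with yaw about 6.6°. I'm moving to a hover behind the tab, with tool x along lock y.

Emit:
step_arm([
  [[265, -104, 20], [0, 0, -0.71]],
  [[530, -208, 70], [0, 0, -1.42]],
  [[530, -208, 70], [0, 0, -1.42]],
  [[530, -208, 70], [0, 0, -1.42]],
  [[530, -208, 70], [0, 0, -1.42]],
  [[530, -208, 70], [0, 0, -1.42]],
  [[530, -208, 70], [0, 0, -1.42]],
  [[530, -208, 70], [0, 0, -1.42]],
  [[530, -208, 70], [0, 0, -1.42]],
  [[530, -208, 70], [0, 0, -1.42]],
  [[530, -208, 70], [0, 0, -1.42]],
  [[530, -208, 70], [0, 0, -1.42]],
], gripper=60)

```text
time: 1.65
position: [0.6, -0.1924, 0.1784]
ee_rot: [[-0.112, 0.994, -0.001], [0.994, 0.112, -0.0], [-0.0, -0.001, -1.0]]
ft_force: [-0.1, -1.7, -0.1]
grip_width: 0.0513
```

```bash
python3 - <<'E'
from h import *
import pickle
st=manip.observe();print({k:np.round(v,3).tolist() for k,v in st.items() if k in("time","position","ee_rot","grip_width","ft_force","joints")})
im=manip.get_image("wrist");sc=manip.get_image("scene")
pickle.dump((st,im,sc),open("b.pkl","wb"))
cv2.imwrite("pics/wrist1.png",cv2.resize(im["pixels"][:,:,::-1],(800,600)))
E
```

```text
{'time': 1.65, 'joints': [-0.427, 0.524, -0.07, 0.977, -0.0, 1.031], 'position': [0.6, -0.192, 0.178], 'ee_rot': [[-0.112, 0.994, -0.001], [0.994, 0.112, -0.0], [-0.0, -0.001, -1.0]], 'ft_force': [-0.06, -1.679, -0.149], 'grip_width': 0.051}
```

View pics/wrist1.png

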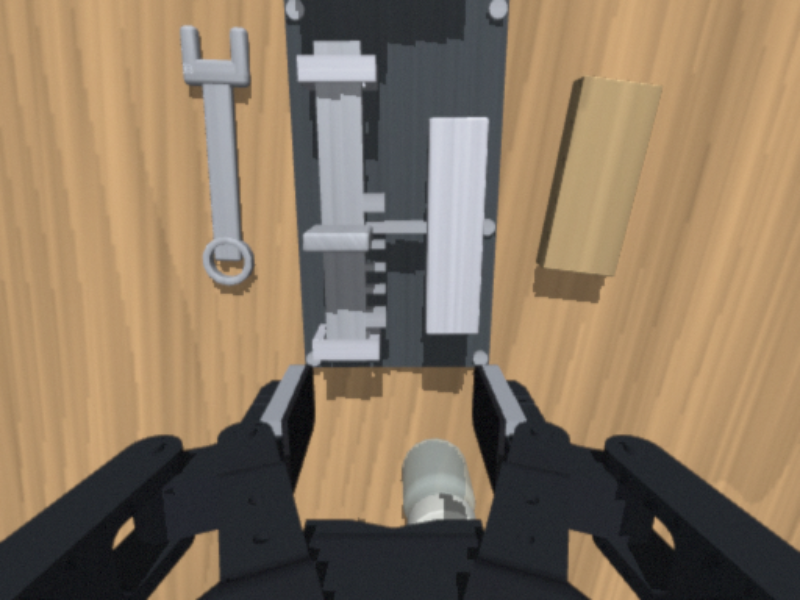

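The wrist view shows the tab at about (337,238), the catch top from (459,118) to (452,332), the rear bridge at (347,348) and the jar at (435,480), with a fingertip on either side at (290,400) and (500,400).

```bash
python3 - <<'E'
from h import *
import pickle
st,im,sc=pickle.load(open("b.pkl","rb"))
R=np.array(st["ee_rot"]);p=np.array(st["position"]);s=.64
def t(n,u,v,z):
    w=onz(im,u*s,v*s,z,st);print(n,(R.T@(w-p)*1000).round(1)[:2],w.round(4)[:2])
for q in [(431,118),(487,118),(426,332),(479,332)]: t("pad",*q,.052)
for q in [(303,249),(369,249),(305,237),(370,237),(305,227),(370,227)]: t("tab68",*q,.068)
for q in [(313,360),(379,360),(317,338),(380,338)]: t("rear",*q,.038)
for q in [(298,82),(376,82),(298,56)]: t("front",*q,.038)
print(np.array(im["tool_from_camera"]).round(3).tolist())
t("jar",435,468,.075)
for q in [(0,.0255,.017),(0,-.0255,.017)]: print(proj(im,R@np.array(q)+p,st)/s)
E
```

```text
pad [92.7 19.6] [ 0.609  -0.0981]
pad [92.7 47.7] [ 0.6368 -0.095 ]
pad [-20.9  19.3] [ 0.6214 -0.2111]
pad [-20.9  49.4] [ 0.6513 -0.2077]
tab68 [ 29.2 -44.9] [ 0.552  -0.1684]
tab68 [ 29.2 -11.5] [ 0.5852 -0.1647]
tab68 [ 35.3 -43.6] [ 0.5526 -0.1622]
tab68 [ 35.3 -10.9] [ 0.5851 -0.1586]
tab68 [ 40.3 -43.3] [ 0.5523 -0.1572]
tab68 [ 40.3 -10.9] [ 0.5846 -0.1536]
rear [-44.  -48.1] [ 0.557  -0.2416]
rear [-44.   -7.9] [ 0.5969 -0.237 ]
rear [-29.8 -45. ] [ 0.5585 -0.2271]
rear [-29.8  -7.2] [ 0.5961 -0.2228]
front [111.4 -48.7] [ 0.539  -0.0872]
front [111.4  -8.2] [ 0.5792 -0.0826]
front [123.6 -48. ] [ 0.5383 -0.0749]
[[0.0, 0.961, 0.275, 0.07], [1.0, -0.0, 0.0, 0.001], [0.0, 0.275, -0.961, -0.127], [0.0, 0.0, 0.0, 1.0]]
jar [-93.8  24.2] [ 0.6345 -0.2829]
[467.80970897 383.61789697]
[314.52313946 383.58901278]
```

Emit:
step_arm([
  [[3, 3, 50], [0, 0, 0]],
  [[3, 3, 95], [0, 0, 0]],
  [[3, 3, 105], [0, 0, 0]],
  [[3, 3, 109], [0, 0, 0]],
  [[3, 3, 112], [0, 0, 0]],
  [[3, 3, 112], [0, 0, 0]],
])

```text
time: 2.5
position: [0.6046, -0.1885, 0.0677]
ee_rot: [[-0.114, 0.994, 0.002], [0.994, 0.114, -0.001], [-0.001, 0.002, -1.0]]
ft_force: [0.7, 0.3, -1.4]
grip_width: 0.0513
```

```bash
python3 - <<'E'
from h import *
im=manip.get_image("wrist")
cv2.imwrite("pics/wrist2.png",cv2.resize(im["pixels"][:,:,::-1],(800,600)))
im=manip.get_image("side")
cv2.imwrite("pics/side2.png",cv2.resize(im["pixels"][190:310,220:380,::-1],(800,600)))
E
```

```text
(no output)
```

View pics/wrist2.png

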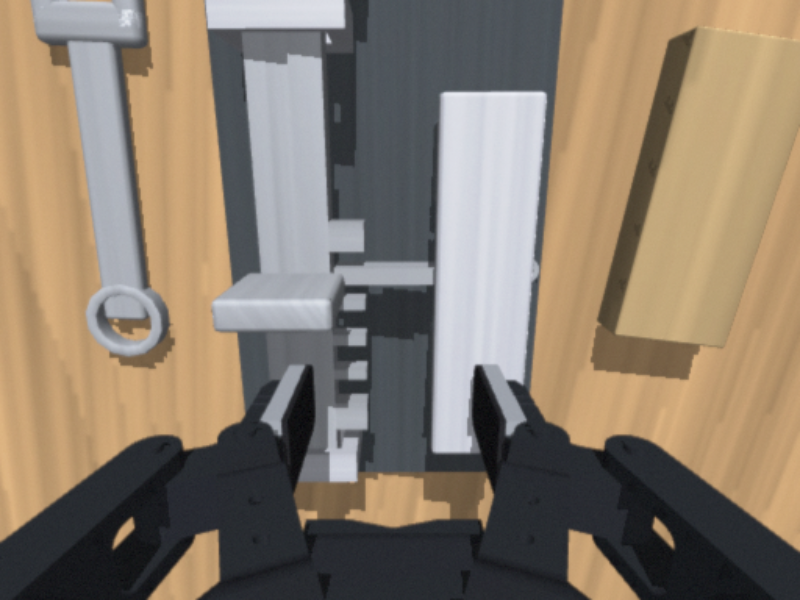

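The wrist view shows the right finger over the catch plate's rear at (495,400) and the left finger over the bolt behind the tab at (290,400). There's no contact yet, so I'm going down in small steps.

Emit:
step_arm([
  [[0, 0, 2], [0, 0, 0]],
  [[0, 0, 4], [0, 0, 0]],
  [[0, 0, 5], [0, 0, 0]],
  [[0, 0, 5], [0, 0, 0]],
])

```text
time: 3.1
position: [0.6043, -0.1883, 0.0617]
ee_rot: [[-0.114, 0.994, 0.001], [0.994, 0.114, -0.0], [-0.001, 0.001, -1.0]]
ft_force: [0.7, 0.2, 3.7]
grip_width: 0.0512
```

Emit:
step_arm([
  [[0, 0, 2], [0, 0, 0]],
  [[0, 0, 4], [0, 0, 0]],
  [[0, 0, 4], [0, 0, 0]],
])

```text
time: 3.48
position: [0.6043, -0.1883, 0.0576]
ee_rot: [[-0.114, 0.994, 0.001], [0.994, 0.114, -0.0], [-0.001, 0.001, -1.0]]
ft_force: [0.9, 0.2, 6.7]
grip_width: 0.0514
```

Emit:
step_arm([
  [[0, 0, 1.5], [0, 0, 0]],
  [[0, 0, 2], [0, 0, 0]],
  [[0, 0, 2], [0, 0, 0]],
])

```text
time: 3.85
position: [0.6044, -0.1883, 0.0559]
ee_rot: [[-0.114, 0.994, 0.002], [0.994, 0.114, -0.0], [-0.001, 0.001, -1.0]]
ft_force: [1.0, -1.0, 7.7]
grip_width: 0.0514
```

```bash
python3 - <<'E'
from h import *
im=manip.get_image("side")
cv2.imwrite("pics/side3.png",cv2.resize(im["pixels"][190:310,220:380,::-1],(800,600),interpolation=2))
st=manip.observe();print(np.round(st["ft_force"],2),st["position"])
E
```

```text
[ 1.1  -0.3   6.17] [ 0.60436252 -0.18831425  0.05587654]
```

View pics/side3.png

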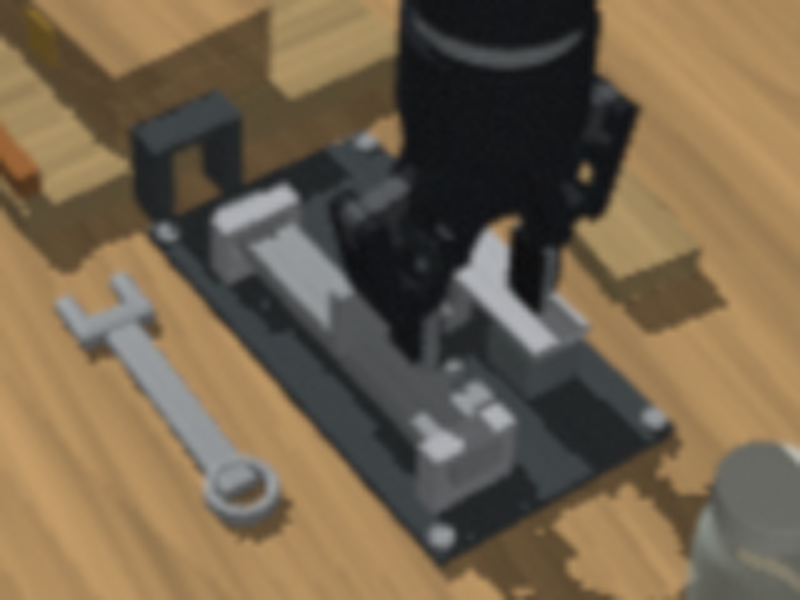

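The side view shows the right finger on the catch plate, which has gone down at (540,310), and the left finger behind the tab above the bolt at (430,345). I'm pressing on towards the hard stop.

Emit:
step_arm([
  [[0, 0, 1], [0, 0, 0]],
  [[0, 0, 1.5], [0, 0, 0]],
  [[0, 0, 1.5], [0, 0, 0]],
])

```text
time: 4.28
position: [0.6045, -0.1884, 0.0554]
ee_rot: [[-0.114, 0.994, 0.002], [0.994, 0.114, -0.001], [-0.001, 0.002, -1.0]]
ft_force: [-1.7, 0.5, 13.0]
grip_width: 0.0512
```

Emit:
step_arm([
  [[5, 0, -0.7], [0, 0, 0]],
  [[10, 0, -0.7], [0, 0, 0]],
  [[15, 0, -0.7], [0, 0, 0]],
  [[20, 0, -0.7], [0, 0, 0]],
  [[25, 0, -0.7], [0, 0, 0]],
  [[30, 0, -0.7], [0, 0, 0]],
  [[30, 0, -0.7], [0, 0, 0]],
])

```text
time: 5.15
position: [0.6015, -0.1609, 0.0557]
ee_rot: [[-0.112, 0.994, 0.002], [0.994, 0.112, -0.006], [-0.006, 0.002, -1.0]]
ft_force: [0.4, -6.6, 7.4]
grip_width: 0.0515
```

Emit:
step_arm([
  [[5, 0, 0], [0, 0, 0]],
  [[10, 0, 0], [0, 0, 0]],
  [[15, 0, 0], [0, 0, 0]],
  [[20, 0, 0], [0, 0, 0]],
  [[24, 0, 0], [0, 0, 0]],
  [[24, 0, 0], [0, 0, 0]],
])

```text
time: 5.9
position: [0.5987, -0.1372, 0.0557]
ee_rot: [[-0.112, 0.994, 0.002], [0.994, 0.112, -0.006], [-0.006, 0.002, -1.0]]
ft_force: [0.7, -5.5, 7.7]
grip_width: 0.0509
```

Emit:
step_arm([
  [[3, 0, 0], [0, 0, 0]],
  [[6, 0, 0], [0, 0, 0]],
  [[6, 0, 0], [0, 0, 0]],
])

```text
time: 6.28
position: [0.5982, -0.1321, 0.0557]
ee_rot: [[-0.112, 0.994, 0.002], [0.994, 0.112, -0.008], [-0.008, 0.001, -1.0]]
ft_force: [0.3, -9.2, 6.6]
grip_width: 0.0513
```

Emit:
step_arm([
  [[1.5, 0, 0], [0, 0, 0]],
  [[3, 0, 0], [0, 0, 0]],
  [[3, 0, 0], [0, 0, 0]],
])

```text
time: 6.65
position: [0.5982, -0.132, 0.0558]
ee_rot: [[-0.111, 0.994, 0.002], [0.994, 0.111, -0.013], [-0.014, 0.001, -1.0]]
ft_force: [-0.4, -17.5, 4.9]
grip_width: 0.0512
```

```bash
python3 - <<'E'
from h import *
st=manip.observe()
im=manip.get_image("wrist")
cv2.imwrite("pics/wrist4.png",cv2.resize(im["pixels"][:,:,::-1],(800,600)))
E
```

```text
(no output)
```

View pics/wrist4.png

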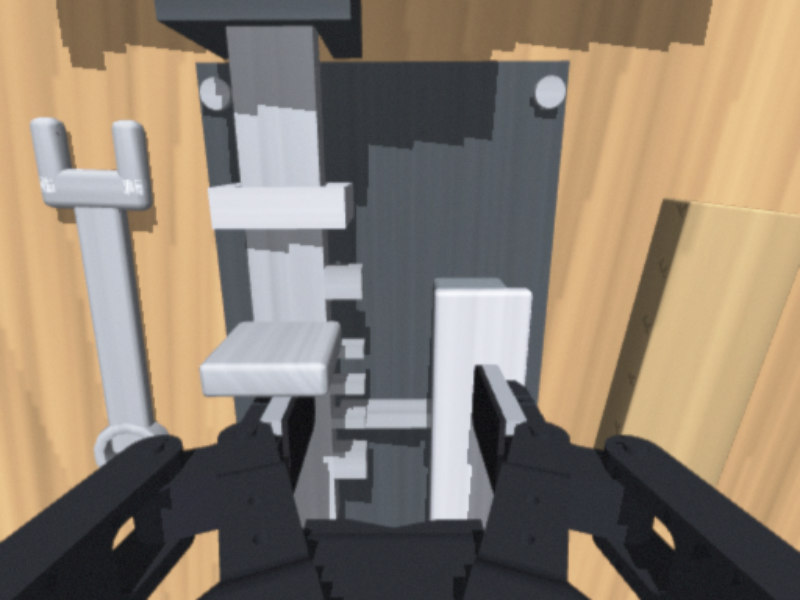

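The view shows the bolt's end inside the keeper (top left, 275,30) and the tab at (270,360) near the front bridge. I'll check the travel numerically before releasing.

```bash
python3 - <<'E'
from h import *
st=manip.observe();im=manip.get_image("wrist");s=.64
R=np.array(st["ee_rot"]);p=np.array(st["position"]);Y=np.array([-.113,.9936,0]);O=np.array([.594,-.1288,0])
O=np.array([.6029-.0,-.1924,0])+Y*.0634 # from first hover
for n,u,v,z in [("tabtop rear",265,365,.068),("tabtop front",290,322,.068),("front bridge rear",280,229,.038),("pad front",480,290,.042),("pad front if up",480,290,.052),("keeper top rear edge",255,22,.048)]:
    w=onz(im,u*s,v*s,z,st);print(n,((w-O)@Y*1000).round(1))
E
```

```text
tabtop rear 16.9
tabtop front 28.8
front bridge rear 48.2
pad front 30.0
pad front if up 32.7
keeper top rear edge 101.4
```

Travel works out at about 50 mm (±2), against a hard stop at 48 mm, so the bolt is home. I'm easing off the tab slightly, then lifting.

Emit:
step_arm([
  [[-2, 0, 0], [0, 0, 0]],
  [[-5, 0, 0], [0, 0, 0]],
  [[-5, 0, 0], [0, 0, 0]],
  [[-5, 0, -4], [0, 0, 0]],
  [[-5, 0, -8], [0, 0, 0]],
  [[-5, 0, -14], [0, 0, 0]],
  [[-5, 0, -30], [0, 0, 0]],
  [[-5, 0, -80], [0, 0, 0]],
  [[-10, 0, -115], [0, 0, 0]],
  [[-10, 0, -115], [0, 0, 0]],
  [[-10, 0, -115], [0, 0, 0]],
])

```text
time: 8.12
position: [0.5964, -0.1347, 0.1681]
ee_rot: [[-0.114, 0.993, -0.003], [0.993, 0.114, 0.001], [0.002, -0.003, -1.0]]
ft_force: [0.4, -0.3, -0.4]
grip_width: 0.0515
```

```bash
python3 - <<'E'
from h import *
st=manip.observe();im=manip.get_image("wrist")
cv2.imwrite("pics/wrist5.png",cv2.resize(im["pixels"][:,:,::-1],(800,600)))
sd=manip.get_image("side")["pixels"]
cv2.imwrite("pics/side5.png",cv2.resize(sd[190:310,220:380,::-1],(800,600),interpolation=2))
import pickle;pickle.dump((st,im),open("e.pkl","wb"))
E
```

```text
(no output)
```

View pics/wrist5.png

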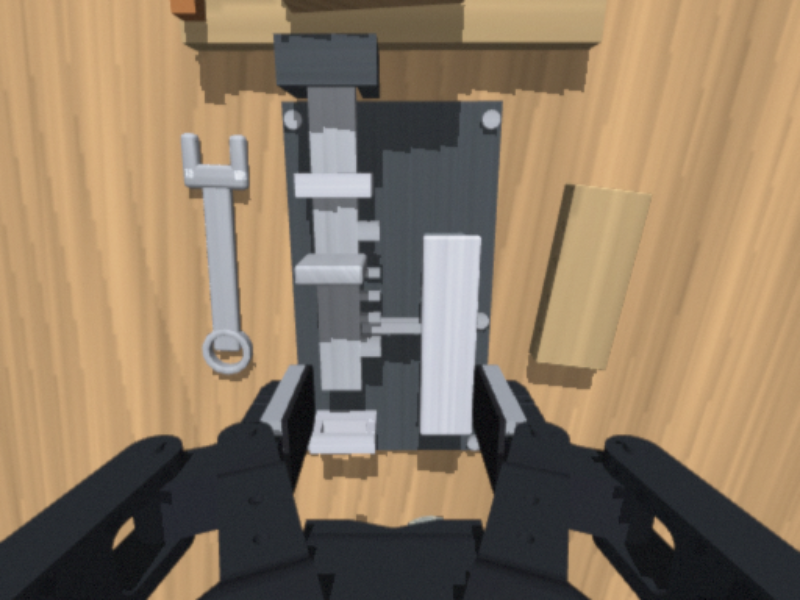

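View pics/side5.png

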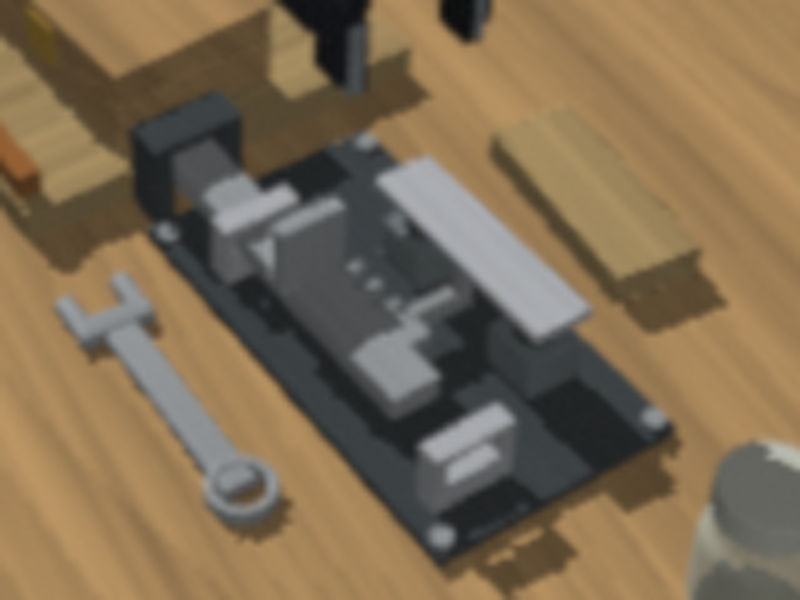

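Both views show the bolt's end in the keeper, the tab near the front bridge, the dog between two teeth and the catch plate up, with the gripper clear. I'll check catch height against the first side view before handing in.

```bash
python3 - <<'E'
from h import *
import pickle
a=pickle.load(open("a.pkl","rb"))[1]["side"];b=manip.get_image("side")
for im in(a,b):
    g=cv2.cvtColor(im["pixels"],cv2.COLOR_RGB2HSV);m=((g[:,:,2]>138)&(g[:,:,1]<70)).astype(np.uint8)
    lab=cv2.connectedComponents(m,connectivity=4)[1];c=cv2.findContours((lab==lab[238,316]).astype(np.uint8),0,2)[0][0]
    print(cv2.minAreaRect(c))
p=np.array([.628,-.1525,.052]);print("px if down 10mm:",proj(b,p)-proj(b,p-[0,0,.01]))
st,im=pickle.load(open("e.pkl","rb"));Y=np.array([-.113,.9936,0]);O=np.array([.6029,-.1924,0])+Y*.0634
for u,v in[(328,284),(331,255)]: print("tab",((onz(im,u*.64,v*.64,.068,st)-O)@Y*1000).round(1))
manip.hand_in()
E
```

```text
((316.0344543457031, 237.9988250732422), (47.03122329711914, 11.745621681213379), 43.02506637573242)
((316.5000305175781, 238.00003051757812), (47.37614822387695, 12.020814895629883), 45.0)
px if down 10mm: [ 0.27373866 -3.26879011]
tab 8.3
tab 22.8
the job is handed in; nothing more can be done
```

The job is handed in, and the bolt appears to be home and locked. No verdict was reported.

- **What I did:** One fingertip pressed the catch plate down to its hard stop, at about 13 N. The other pushed the bolt's tab until it stopped moving and the push force rose to about 17 N. I then backed off a few millimetres, lifted straight up and cleared the lock. The clock read about 8 s, against the 35 s limit.
- **Catch:** In the side view the plate is within about 0.5 px of where it started. Fully down would have shifted it 3.3 px, so I take it as up, to about 1.5 mm.
- **Bolt:** Its end is in the keeper, and the catch's dog sits between two teeth.
- **Clearance:** The last force reading was near zero and the gripper was well above everything. The spanner, jar, offcut and box looked unmoved, judged by eye only.
- **Readings that disagreed:** My camera readings of the tab's travel ranged from about 42 to 52 mm, against a full slide of 48 mm. The low one (from the tab's rear edge in the last view) probably came from a badly picked pixel. I relied on the hard stop and on the catch springing up, which happens only within about 4 mm of home. That last check ran in the same script as the hand-in, so I did not act on the disagreement.

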